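Walk the eyelet press into its bench shoe and clip it in

TASK

Walk the heavy eyelet press forward along the bench into its bench shoe by pushing alternately on the two near corners of its base, keeping it flat on the bench and never pushing with more than 35 N (if it binds, ease off and push the other corner), until you feel its far edge bedded firmly and squarely against the stop bar. Then swing the retaining clip round behind it until the clip bears firmly on the base's near edge, and let go. Leave the press lever up and do not disturb the other things on the bench.

Things in the scene. Friction and masses are not known exactly. Their poses are not given: they have to be found in the camera images.
- press: Hand-lever eyelet press, green cast iron, 1.9 to 2.6 kg, loose on the bench; slides on it at friction 0.24 to 0.36. Flat-bottomed base 150 mm deep (x), 200 mm wide (y), 22 mm high, upright faces. Origin: centre of the base's underside; x = the way it must go (away from the robot), y left, z up.
- press_head (a point): Top of the head above the ram, at (-27, 0, 189) mm in the press frame. The C frame is 36 mm wide (y -18 to 18 mm): column at x 15 to 65 mm, head at x -45 to 65 mm and z 143 to 189 mm, ram and dies below it at x -27 mm; lever cheeks up to z 215 mm. The head is in the way of a gripper that points down at the middle of the near edge: keep to its left and right.
- press_lever (a joint): The press's lever, sprung up: 0 = up, grows (to 1.2 rad) as it is pulled down towards the robot. Pivot at (10, 0, 204) mm in the press frame; 12 mm rod with a 30 mm ball centred at (24, 0, 294) mm when up, the highest part of the press (309 mm).
- near_left (a point): Point on the near (-x) upright face of the press base, 17 mm in from its left corner: (-75, 83, 11) mm in the press frame. A good place to push. Axes as the press.
- near_right (a point): The same at the right corner: (-75, -83, 11) mm in the press frame.
- shoe: Bench shoe, dark steel, fixed to the bench. +x is the way in; the press belongs at y = 0, yaw 0 in this frame, its origin at x = 0 to -12 mm when home (as the stop bar is set). Two guides 26 mm high, 5 mm thick, inner faces at y = +-103 mm from x = 15 to 75 mm (3 mm play each side), flaring to y = +-115 mm at x = -12 mm. Feet 4 mm thick at |y| 124 to 150 mm, x -114 to 81 mm.
- end_stop: Fixed plate at the far end of the shoe, origin and axes of the shoe. On it an adjustable stop bar, dark steel, 190 mm wide, top 34 mm above the bench, clamped hard through slots; its near face lies anywhere from x = 63 to 75 mm, a little different each time and not measured: it must be felt. The press's far edge stops dead against it.
- clip (a joint): Retaining clip: steel bar 12 mm wide, 99 mm long, 7 to 14 mm above the bench, on an upright hinge at (-80, -136) mm in the shoe frame. 0 = along the shoe's +y, grows as it opens: 1.57 = pointing to -x, then outwards, to 2.7 rad. Swung in, its edge meets the near right corner of a home press at 0 to 0.4 rad. Friction hinge: takes 0.22 N m (3 to 5 N at the post), stays where left.
- clip_post (a point): Middle of the clip's upright post, 28 mm above the bench, 66 mm from the hinge along the bar; steel, 12 mm in diameter, with a black cap 16 mm wide from 43.5 to 51.5 mm above the bench. Push the post round to swing the clip.
- glue_jar: Bystander: glue jar with a yellow lid, 72 mm in diameter, 95 mm high, left of the shoe; origin at the centre of its underside.
- shoe_last: Bystander: blue plastic shoe last lying on its sole, 240 mm long (x) by 75 mm wide, 105 mm high, right of the shoe; origin at the centre of its underside.
- hammer: Bystander: hammer 260 mm long lying along its own x, left of the glue jar.

How it is judged:
On the way, in this order (a step that is already met when the one before it is completed fails the run):
1. the press stands home in the shoe, square, and is pressed against the stop bar with at least 4 N (x of press in the frame of shoe above -0.014 m and angle between the x axis of press and the x axis of shoe, either way round below 0.015 rad and contact force between press and end_stop above 4 N), for 0.1 s.
2. the clip is swung in until it bears on the press's near edge with at least 1 N (value of joint clip below 0.6 rad and contact force between press and clip above 1 N), for 0.2 s.
At the end, for the whole second after the job is handed in: The press stands flat and at rest in the shoe, square to it within 0.015 rad, bedded against the stop bar (still touching it, over 0.2 N; its origin past -14 mm along the shoe), the clip swung in (joint under 0.6 rad) and bearing on the base (over 0.2 N), the lever up (under 0.1 rad) (x of press in the frame of shoe above -0.014 m and angle between the x axis of press and the x axis of shoe, either way round below 0.015 rad and contact force between press and end_stop above 0.2 N and value of joint clip below 0.6 rad and contact force between press and clip above 0.2 N and height (world z) of press below 0.003 m and angle between press's own z axis and vertical below 0.02 rad and value of joint press_lever below 0.1 rad and linear speed of press below 0.01 m/s).
It fails at once if the press is pushed with more than 35 N (contact force between any of the fingers, the arm and press above 35 N).
It fails at once if the press is tipped by more than 0.06 rad or lifted by more than 6 mm (angle between press's own z axis and vertical above 0.06 rad or height (world z) of press above 0.006 m).
It fails at once if the press lever is pulled down by more than 0.15 rad (value of joint press_lever above 0.15 rad).
It fails at once if the glue jar, the shoe last or the hammer is moved by more than 15 mm (distance of any of glue_jar, shoe_last, hammer from where it was at the start of the episode above 0.015 m).
It also fails if it takes over 72 s, if anything falls off the work surface, if the arm or the gripper's body presses on something with over 40 N, if the wrist force passes 120 N, or if a joint passes its speed limit or range.

ROBOT

A 6-joint arm with a two-finger parallel gripper is mounted at the origin on the work surface. World frame = base frame: x ahead of the robot, y to its left, z up, the work surface at z = 0. Lengths are in m, angles in rad, forces in N, time in s.
With the tool pointing down it reaches from about 0.35 to 0.975 m from the base axis. Payload 4.9 kg.
Tool frame: the origin (TCP) lies at the very end of the fingers, on their centre line; the grasp point (between the pads) lies 19 mm behind it (ctrl.grasp_offset is the distance from the TCP to the grasp point, in m); z points along the fingers, y is the line along which they close (so a half turn about z gives the same grasp; the last joint's range is limited). The gripper opens to 85 mm and grips with 20 to 120 N. Pads are 22 mm wide; open, the fingers measure 114 mm over their backs; the gripper's body (76 mm by 85 mm) begins 54 mm behind the grasp point. The pads swing forward as they close: fully open they stand 13 mm farther back than shut.
Start: joints at [-1.372, 0.053, 1.613, -0, 1.476, -0.119], TCP at [0.195, -0.594, 0.231] pointing down, gripper open.
Joint ranges: [-3.01, 3.01], [-1.01, 2.22], [0.06, 2.58], [-1.02, 4.17], [0.09, 2.62], [-3.14, 3.14]. Speed limits (rad/s): [2.57, 2.57, 3.14, 3.14, 3.14, 3.14].

INTERFACE

Orientations are given as a rotation vector (axis times angle).
In Python, from station import ctrl, optics gives the robot as it stands.
- The arm moves only by the shell command python3 -m handwheel 'ROWS' [OPENING] [FORCE]. ROWS is JSON, a list of rows, each an object of numbers: "tx", "ty", "tz": the shift along the tool's x, y, z in mm; "roll": the turn about the tool's z in rad. A call has 1 to 12 rows; each row shifts and turns the commanded pose from where the row before left it, along the tool's axes as they then stand; what a row does not reach is not made up. A row lasts 1/12 s, in which the tool goes at most 41.7 mm and 7.16 degrees, less where a joint would pass 70% of its speed; a pose out of reach is approached as far as the arm can. A call with a gripper value outside its range is refused whole. OPENING is the finger opening in mm, from 0 to 85.4, set as the call begins (- or left out, the last holds). The fingers move at their own pace and stop on an object; FORCE is the grip in N (left out, the last holds). Time passes only in rows, so rows that do not move let the fingers close. It gives the time, the measured TCP pose, the force, the opening and the grip force at its end, in the units of the state.
- ctrl.get_obs(): the state, without advancing time (a new reading comes with each control period).
- optics.get_image(name): name is "scene" or "top" or "wrist"; returns (picture, depth): 480x640x3 uint8, red, green, blue; 480x640 float32, m along the optical axis (not along the pixel's ray), 0 where there is no reading.
- optics.camera_params(name): a dict with "mtx" (3x3 intrinsics, pixels), "k1" (the pictures are not rectified: a ray, as slopes to the right and down, at radius r is drawn at 1 + k1 r^2 times it, then the intrinsics apply), "extrinsics" (4x4, takes a point from camera to world coordinates); the wrist camera has in their place "tool_from_camera" (4x4, takes a point from camera to tool coordinates, whose origin is the TCP and whose axes are the flange's). Camera axes: x right, y down, z forward; pixel columns grow to the right and rows downward; lengths in m; the calibration is good to about 2 mm. A picture is of the moment at which its call begins: read the wrist's pose just before it. camera_params takes no time and is no camera call.
- ctrl.finish_job(): hands the job in; it is judged then, once.
The state is a dict: "t": time; "q": joint angles; "dq": joint speeds; "effort": joint torques, N m; "tool_pos": TCP position; "tool_rot": TCP orientation; "contact_force": force on the tool from outside, world axes, zero at the start; "wrist_torque": the same for the moment, N m; "opening": finger opening in m; "grip_force": force on a finger pad.
Only numpy, scipy, OpenCV 4.12 (cv2) and the standard library are available. Lean on these libraries where they do the work, as an engineer would, in place of code of your own. Each camera call takes 0.05 s, during which the arm holds its last target. There are 200 camera calls.

## Working session

There is one attempt and no reset: what is moved stays moved. The work goes in short steps, Python scripts to look and compute and a shell command to move; the robot and the scene stay as the last step left them, time stands still between calls to the robot, and variables do not carry over. Pictures are saved under pics/ and viewed, at most 10 in all, crops included, and the job is handed in when it is done.

```bash
ls; mkdir -p pics
python3 - <<'E'
from station import ctrl, optics
import cv2,numpy as np
o=ctrl.get_obs(); print({k:np.round(v,3) for k,v in o.items()})
for n in ("top","scene"):
    im,d=optics.get_image(n); cv2.imwrite(f"pics/{n}0.png",im[...,::-1]); np.savez(f"{n}0.npz",im=im,d=d)
    p=optics.camera_params(n); print(n,p)
E
```

```text
pics
{'t': np.float64(0.0), 'q': array([-1.372,  0.053,  1.614, -0.   ,  1.476, -0.119]), 'dq': array([ 0.002,  0.002, -0.   ,  0.001,  0.   , -0.   ]), 'effort': array([-2.0000e-03, -3.9368e+01, -3.7018e+01, -0.0000e+00,  7.0000e-03,
        0.0000e+00]), 'tool_pos': array([ 0.195, -0.593,  0.23 ]), 'tool_rot': array([-3.1  , -0.497,  0.   ]), 'contact_force': array([ 0.591, -0.497,  0.251]), 'wrist_torque': array([ 0.029,  0.018, -0.01 ]), 'grip_force': np.float64(0.0), 'opening': np.float64(0.085)}
top {'mtx': array([[451.45241569,   0.        , 326.49067597],
       [  0.        , 451.45241569, 236.59228449],
       [  0.        ,   0.        ,   1.        ]]), 'k1': 0.004091478792420957, 'extrinsics': array([[ 0.12715488, -0.96612817,  0.2245618 ,  0.42193997],
       [-0.99187349, -0.12286704,  0.03302542,  0.02465459],
       [-0.00431555, -0.22693624, -0.97390006,  1.05259293],
       [ 0.        ,  0.        ,  0.        ,  1.        ]])}
scene {'mtx': array([[545.4940056 ,   0.        , 322.62152486],
       [  0.        , 545.4940056 , 243.90373137],
       [  0.        ,   0.        ,   1.        ]]), 'k1': -0.09124382029566984, 'extrinsics': array([[-0.16432409,  0.84178735, -0.51419028,  1.19711116],
       [ 0.98640367,  0.14145888, -0.08364917,  0.13044932],
       [ 0.00232197, -0.52094475, -0.85358724,  1.12216092],
       [ 0.        ,  0.        ,  0.        ,  1.        ]])}
```

View pics/top0.png

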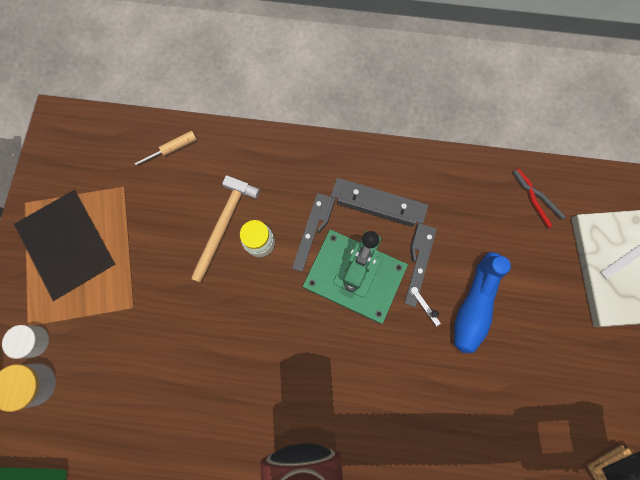

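View pics/scene0.png

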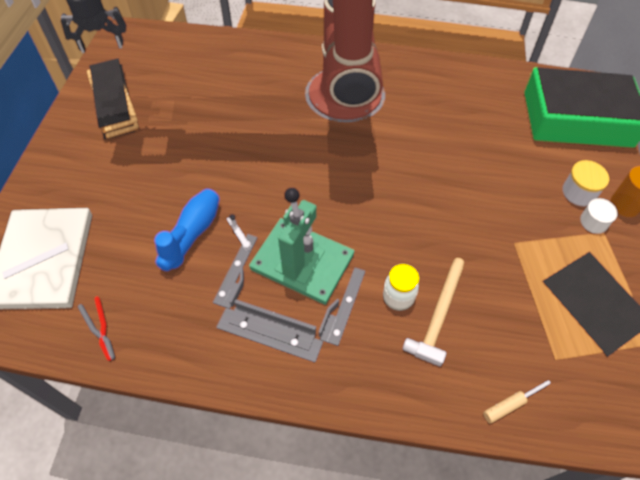

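The top view shows the press base corners near (331,230), (408,265), (383,323) and (303,285). The shoe's feet are at (306,232) and (421,265), the stop plate at (380,200), and the clip runs from (414,291) to (438,324). The scene view agrees. Next I'll turn depth and colour masks into points.

```bash
cat > h.py <<'E'
import numpy as np,cv2
from station import ctrl,optics
def world(n,im,d,T=None):
    p=optics.camera_params(n); K=p['mtx']; E=p['extrinsics'] if T is None else T@p['tool_from_camera']
    v,u=np.mgrid[:480,:640]
    r=cv2.undistortPoints(np.stack([u,v],-1).reshape(-1,1,2).astype(float),K,np.array([p['k1'],0,0,0.])).reshape(480,640,2)
    P=np.dstack([r,np.ones((480,640))])*d[...,None]
    return P@E[:3,:3].T+E[:3,3]
def rect(P):
    c,s,a=cv2.minAreaRect((P[:,:2]*1000).astype(np.float32)); return c,s,a,cv2.boxPoints((c,s,a))
E
python3 - <<'E'
from h import *
for n in ("top","scene"):
    f=np.load(n+"0.npz"); im,d=f['im'],f['d']; W=world(n,im,d); x,y,z=W[...,0],W[...,1],W[...,2]
    hsv=cv2.cvtColor(im,cv2.COLOR_RGB2HSV); H,S,V=[hsv[...,i].astype(int) for i in range(3)]
    roi=(d>0)&(abs(x-.58)<.28)&(abs(y)<.3)
    print(n,"bench z",np.median(z[roi&(H<20)&(S>80)]))
    g=roi&(H>50)&(H<95)&(S>60)
    gb=g&(z>.012)&(z<.032); print("base",gb.sum(),np.median(z[gb]),[np.round(t,1) for t in rect(W[gb])])
    gray=roi&(S<60)&(V<150)&(z>-.006)&(z<.022)
    m=cv2.morphologyEx(gray.astype(np.uint8),cv2.MORPH_OPEN,np.ones((3,3)))
    k,lab,st,ce=cv2.connectedComponentsWithStats(m)
    for i in range(1,k):
        if st[i,4]>150:
            P=W[lab==i]; print("gray",st[i],np.round(np.median(P[:,2]),4),[np.round(t,1) for t in rect(P)])
    l=roi&(S<70)&(V>150)&(z<.06)&(z>-.01)
    k,lab,st,ce=cv2.connectedComponentsWithStats(l.astype(np.uint8))
    for i in range(1,k):
        if st[i,4]>25:
            P=W[lab==i]; print("light",st[i],np.round(P.mean(0),3))
    b=roi&(V<45)&(z>.03)
    k,lab,st,ce=cv2.connectedComponentsWithStats(b.astype(np.uint8))
    for i in range(1,k):
        if st[i,4]>15:
            P=W[lab==i]; print("black",st[i],np.round(np.median(P,0),3))
    bl=roi&(H>100)&(H<130)&(S>120); print("blue",np.round(W[bl].min(0),3),np.round(W[bl].max(0),3))
    ye=roi&(H>22)&(H<35)&(S>150);print("lid",np.round(np.median(W[ye],0),3))
E
```

```text
top bench z 0.0010967498389182762
base 4488 0.02333958517239476 [array([578.5, -17.3]), array([199.8, 151.1]), np.float64(72.5), array([[ 476.5,  -89.9],
       [ 620.6, -135.3],
       [ 680.6,   55.3],
       [ 536.5,  100.7]], dtype=float32)]
gray [ 293  178  135   93 2725] 0.0059 [array([734.2,  11.2]), array([181.2, 357.3]), np.float64(29.5), array([[ 567.3,  122.1],
       [ 743.3, -188.9],
       [ 901. ,  -99.7],
       [ 725. ,  211.3]], dtype=float32)]
gray [410 225  26  64 784] 0.0049 [array([ 644.6, -164.4]), array([ 39.3, 155.4]), np.float64(80.4), array([[ 564.7, -170.7],
       [ 717.9, -196.8],
       [ 724.5, -158.1],
       [ 571.3, -132. ]], dtype=float32)]
light [232 178  26  20 246] [0.754 0.27  0.026]
light [253 243  19  11  29] [0.603 0.197 0.053]
light [410 287  22  26 162] [ 0.543 -0.171  0.015]
light [431 317  10   9  46] [ 0.499 -0.209  0.014]
black [362 232  17  16 135] [ 0.598 -0.022  0.303]
blue [ 0.438 -0.3    0.014] [ 0.646 -0.246  0.105]
lid [0.629 0.215 0.096]
scene bench z -0.00016016932894236113
base 3320 0.022574647886129506 [array([579.7, -19.7])
[... 1020 characters left out ...]
7  25  34 271] [ 0.536 -0.18   0.012]
light [310 232  44  21  49] [0.522 0.042 0.022]
light [232 259  10   8  61] [ 0.609 -0.17   0.005]
light [383 280  35  29 345] [0.657 0.21  0.036]
light [217 289  11   9  67] [ 0.693 -0.184  0.005]
light [345 295   9   9  59] [0.658 0.103 0.005]
light [324 315  17  26 168] [0.738 0.08  0.004]
light [239 320   9   8  60] [ 0.759 -0.118  0.01 ]
light [297 320  18   7  26] [0.745 0.021 0.034]
light [290 338  10   8  63] [0.781 0.001 0.01 ]
light [403 338  32  24 440] [0.757 0.269 0.021]
light [311 348   7   6  29] [0.791 0.047 0.004]
black [287 198  10   3  17] [ 0.614 -0.023  0.298]
blue [ 0.443 -0.3    0.011] [ 0.645 -0.247  0.1  ]
lid [0.631 0.214 0.094]
```

Run:
```python
from h import *
def plane(n,uv,z):
    p=optics.camera_params(n);E=p['extrinsics']
    r=cv2.undistortPoints(np.array(uv,float).reshape(-1,1,2),p['mtx'],np.array([p['k1'],0,0,0.])).reshape(-1,2)
    R=np.c_[r,np.ones(len(r))]@E[:3,:3].T; return E[:3,3]+R*((z-E[2,3])/R[:,2])[:,None]
f=np.load("top0.npz"); im=f['im']
hsv=cv2.cvtColor(im,cv2.COLOR_RGB2HSV); S,V=hsv[...,1].astype(int),hsv[...,2].astype(int)
g=(S<70)&(V>40)&(V<230)
cv2.imwrite("pics/crop.png",cv2.resize(im[165:340,280:470,::-1],None,fx=4,fy=4,interpolation=2)[:600])
def fit(uv,nm):
    P=plane("top",uv,.004)[:,:2]
    for _ in range(3):
        vx,vy,x0,y0=cv2.fitLine(P.astype(np.float32),cv2.DIST_HUBER,0,.001,.001).ravel()
        e=abs((P-[x0,y0])@[-vy,vx]); P=P[e<.003]
    print(nm,len(P),"ang",np.arctan(vy/vx),"pt",x0,y0, "ends",P[0].round(4),P[-1].round(4))
L=[];R=[]
for r in range(205,262):
    c=np.where(g[r,285:335])[0]
    if len(c): L.append((285+c[0]-.5,r))
for r in range(236,298):
    c=np.where(g[r,395:442])[0]
    if len(c): R.append((395+c[-1]+.5,r))
fit(L,"left outer y=150");fit(R,"right outer y=-150")
F=[]
for c in range(342,422):
    r=np.where(g[170:225,c])[0]
    if len(r): F.append((c,170+r[0]-.5))
fit(F,"far edge of plate")
```

```text
left outer y=150 57 ang -0.17579791 pt 0.66578853 0.11656822 ends [0.7375 0.1039] [0.5954 0.1298]
right outer y=-150 59 ang -0.1762367 pt 0.61397725 -0.17910184 ends [ 0.6976 -0.1949] [ 0.5556 -0.1706]
far edge of plate 80 ang 1.3917316 pt 0.79570043 -0.058062192 ends [0.814 0.041] [ 0.7768 -0.1563]
```

View pics/crop.png

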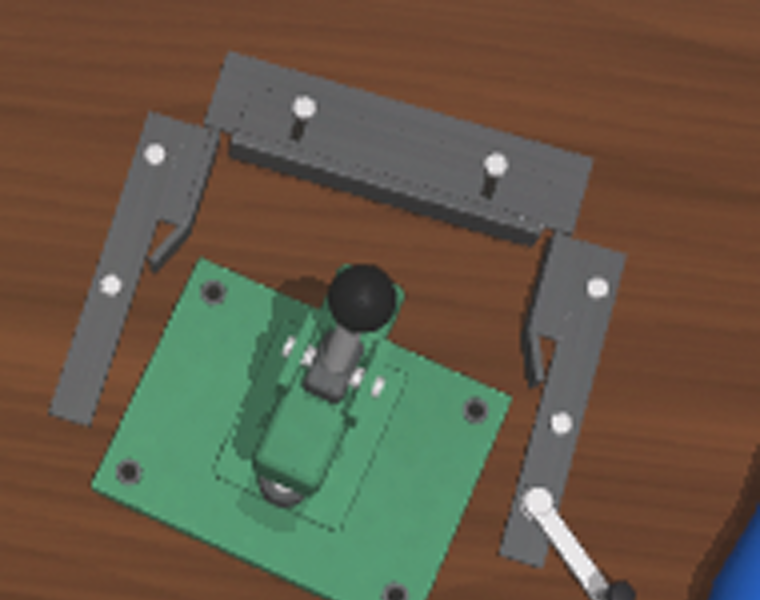

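The crop confirms the layout: the hinge is at crop (538,502) and the left foot's corners are at (150,112) and (50,415). The shoe yaw is about -0.176. Next I'll express everything in the shoe frame.

```bash
cat >> h.py <<'E'
def plane(n,uv,z):
    p=optics.camera_params(n);E=p['extrinsics']
    r=cv2.undistortPoints(np.array(uv,float).reshape(-1,1,2),p['mtx'],np.array([p['k1'],0,0,0.])).reshape(-1,2)
    R=np.c_[r,np.ones(len(r))]@E[:3,:3].T; return E[:3,3]+R*((z-E[2,3])/R[:,2])[:,None]
E
python3 - <<'E'
from h import *
a=-.176; R=np.array([[np.cos(a),np.sin(a)],[-np.sin(a),np.cos(a)]]); A=np.array([.64,-.0313])
def s(P): return ((np.atleast_2d(P)[:,:2]-A)@R.T*1000).round(1)
c=lambda u,v:(280+u/4-.4,165+v/4-.4)
print("foot L far,near; R far(inner?), near", s(plane("top",[c(150,112),c(50,415),c(627,255),c(545,567)],.004)))
print("hinge z.018",s(plane("top",[c(538,502)],.018)))
print("cap z.0515",s(plane("top",[c(620,592)],.0515)))
print("plate far corners z?",s(plane("top",[c(230,52),c(592,158)],.006)))
print("press c",s([[.579,-.0185]]))
print("last",s([[.44,-.25],[.44,-.30],[.645,-.25]]), "scene hinge/cap view")
o=ctrl.get_obs();print("tcp",s([o['tool_pos']]))
E
```

```text
foot L far,near; R far(inner?), near [[ 105.7  149.1]
 [ -89.8  148.4]
 [ 104.9 -150.5]
 [ -88.6 -151.1]]
hinge z.018 [[ -56.  -135.6]]
cap z.0515 [[ -95.7 -186.1]]
plate far corners z? [[ 156.5  113.7]
 [ 156.7 -115.2]]
press c [[-62.3   1.9]]
last [[-158.6 -250.3]
 [-149.9 -299.6]
 [  43.2 -214.4]] scene hinge/cap view
tcp [[-339.6 -631.1]]
```

```bash
python3 -m handwheel '[{"roll":0.124},{"roll":0.124},{"roll":0.124},{"roll":0.123},{},{}]' 0
```

```text
$[0]: bad value
```

```bash
python3 -m handwheel '[{"tx":0,"ty":0,"tz":0,"roll":0.124},{"tx":0,"ty":0,"tz":0,"roll":0.124},{"tx":0,"ty":0,"tz":0,"roll":0.124},{"tx":0,"ty":0,"tz":0,"roll":0.123},{"tx":0,"ty":0,"tz":0,"roll":0}]' 0
```

```text
t: 0.52
tool_pos: [0.1952, -0.5933, 0.2306]
tool_rot: [-3.128, 0.281, 0.001]
contact_force: [-0.9, 0.2, -0.3]
opening: 0.0255
grip_force: 0.0
```

```bash
python3 -m handwheel '[{"tx":11,"ty":-38,"tz":0,"roll":0},{"tx":11,"ty":-38,"tz":0,"roll":0},{"tx":11,"ty":-38,"tz":0,"roll":0},{"tx":11,"ty":-38,"tz":0,"roll":0},{"tx":11,"ty":-38,"tz":0,"roll":0},{"tx":11,"ty":-38,"tz":0,"roll":0},{"tx":11,"ty":-38,"tz":0,"roll":0},{"tx":11,"ty":-38,"tz":0,"roll":0},{"tx":10,"ty":-38,"tz":0,"roll":0},{"tx":10,"ty":-38,"tz":0,"roll":0},{"tx":10,"ty":-38,"tz":0,"roll":0},{"tx":10,"ty":-38,"tz":0,"roll":0}]' 0
python3 -m handwheel '[{"tx":10,"ty":-38,"tz":0,"roll":0},{"tx":10,"ty":-38,"tz":0,"roll":0},{"tx":10,"ty":-28,"tz":0,"roll":0},{"tx":0,"ty":0,"tz":0,"roll":0},{"tx":0,"ty":0,"tz":0,"roll":0}]' 0
cat >> h.py <<'E'
def sh():
    o=ctrl.get_obs(); a=-.176; R=np.array([[np.cos(a),np.sin(a)],[-np.sin(a),np.cos(a)]])
    P=o['tool_pos'];F=o['contact_force']; r=o['tool_rot']
    print("shoe tcp",(R@(P[:2]-[.6641,-.0356])*1000).round(1),"z",(P[2]*1000).round(1),"F",(R@F[:2]).round(1),F[2].round(1),"yaw",round(2*np.arctan(r[1]/r[0]),4),"t",o['t'])
E
python3 -c "from h import *;sh()"
```

```text
t: 1.52
tool_pos: [0.4019, -0.1655, 0.2312]
tool_rot: [3.13, -0.273, 0.001]
contact_force: [1.2, -0.9, -0.4]
opening: -0.0004
grip_force: 0.0
t: 1.93
tool_pos: [0.4496, -0.069, 0.231]
tool_rot: [3.13, -0.268, -0.001]
contact_force: [0.2, -0.9, -0.4]
opening: 0.0001
grip_force: 0.0
shoe tcp [-205.3  -70.5] z 231.0 F [ 0.4 -0.8] -0.4 yaw -0.1711 t 1.9333
```

```bash
python3 -m handwheel '[{"tx":0,"ty":0,"tz":40,"roll":0},{"tx":0,"ty":0,"tz":40,"roll":0},{"tx":0,"ty":0,"tz":40,"roll":0},{"tx":0,"ty":0,"tz":40,"roll":0},{"tx":0,"ty":0,"tz":40,"roll":0},{"tx":0,"ty":0,"tz":20,"roll":0},{"tx":0,"ty":0,"tz":0,"roll":0},{"tx":4,"ty":0,"tz":0,"roll":0},{"tx":4,"ty":0,"tz":0,"roll":0},{"tx":4,"ty":0,"tz":0,"roll":0}]' 0;python3 -c "from h import *;sh()"
python3 -m handwheel '[{"tx":2,"ty":0,"tz":0,"roll":0},{"tx":2,"ty":0,"tz":0,"roll":0},{"tx":2,"ty":0,"tz":0,"roll":0},{"tx":2,"ty":0,"tz":0,"roll":0}]' 0;python3 -c "from h import *;sh()"
python3 -m handwheel '[{"tx":2,"ty":0,"tz":0,"roll":0},{"tx":2,"ty":0,"tz":0,"roll":0},{"tx":2,"ty":0,"tz":0,"roll":0},{"tx":2,"ty":0,"tz":0,"roll":0}]' 0;python3 -c "from h import *;sh()"
```

```text
t: 2.77
tool_pos: [0.464, -0.0737, 0.0141]
tool_rot: [3.128, -0.278, 0.008]
contact_force: [0.1, 0.7, -0.3]
opening: 0.0002
grip_force: 0.0
shoe tcp [-190.3  -72.6] z 14.1 F [0.  0.7] -0.3 yaw -0.1775 t 2.7667
t: 3.1
tool_pos: [0.4698, -0.0739, 0.0119]
tool_rot: [3.129, -0.277, 0.002]
contact_force: [-0.0, 0.2, -0.1]
opening: 0.0003
grip_force: 0.0
shoe tcp [-184.6  -71.8] z 11.9 F [-0.   0.2] -0.1 yaw -0.1769 t 3.1
t: 3.43
tool_pos: [0.4744, -0.0747, 0.01]
tool_rot: [-3.129, 0.277, 0.011]
contact_force: [-6.6, -0.4, 2.6]
opening: -0.0
grip_force: 3.4
shoe tcp [-180.   -71.8] z 10.0 F [-6.5 -1.5] 2.6 yaw -0.1766 t 3.4333
```

```bash
python3 -m handwheel '[{"tx":2,"ty":0,"tz":0,"roll":0},{"tx":2,"ty":0,"tz":0,"roll":0},{"tx":2,"ty":0,"tz":0,"roll":0},{"tx":2,"ty":0,"tz":0,"roll":0}]' 0;python3 -c "from h import *;sh()"
python3 -m handwheel '[{"tx":2,"ty":0,"tz":0,"roll":0},{"tx":2,"ty":0,"tz":0,"roll":0},{"tx":2,"ty":0,"tz":0,"roll":0},{"tx":2,"ty":0,"tz":0,"roll":0}]' 0;python3 -c "from h import *;sh()"
python3 - <<'E'
from h import *
im,d=optics.get_image("top"); W=world("top",im,d); z=W[...,2]
cv2.imwrite("pics/top1.png",im[...,::-1])
E
```

```text
t: 3.77
tool_pos: [0.482, -0.0763, 0.0097]
tool_rot: [3.129, -0.277, -0.012]
contact_force: [-7.8, -0.9, 1.1]
opening: -0.0
grip_force: 3.4
shoe tcp [-172.2  -72. ] z 9.7 F [-7.6 -2.3] 1.1 yaw -0.1767 t 3.7667
t: 4.1
tool_pos: [0.4898, -0.0779, 0.0097]
tool_rot: [3.129, -0.277, -0.012]
contact_force: [-7.3, -1.4, 1.2]
opening: 0.0002
grip_force: 3.5
shoe tcp [-164.2  -72.2] z 9.7 F [-6.9 -2.6] 1.2 yaw -0.1767 t 4.1
```

View pics/top1.png

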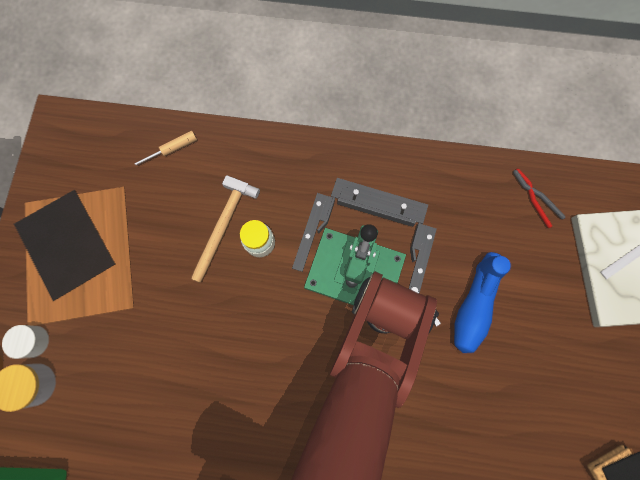

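The arm hides the near right corner, but the left and far edges can be seen and the press is turning square. I'll use the scene camera, which sees the base from the front, to measure pose.

```bash
cat >> h.py <<'E'
def press():
    im,d=optics.get_image("scene"); W=world("scene",im,d); z=W[...,2]
    hsv=cv2.cvtColor(im,cv2.COLOR_RGB2HSV); H,S=hsv[...,0],hsv[...,1]
    g=(d>0)&(abs(W[...,0]-.6)<.25)&(abs(W[...,1])<.25)&(H>50)&(H<95)&(S>60)&(z>.012)&(z<.032)
    c,s,an,b=rect(W[g]); a=-.176; R=np.array([[np.cos(a),np.sin(a)],[-np.sin(a),np.cos(a)]])
    B=(b-[664.1,-35.6])@R.T; i=np.argsort(B[:,1]); r,l=B[i[:2]],B[i[2:]]
    r=r[np.argsort(r[:,0])];l=l[np.argsort(l[:,0])]
    yaw=np.arctan2(*((r[1]-r[0])+(l[1]-l[0]))[::-1])
    print("press shoe c",B.mean(0).round(1),"yaw",yaw.round(4),"size",np.round(s,1),"nearR",r[0].round(1),"nearL",l[0].round(1))
E
python3 -c "from h import *;press();im,d=optics.get_image('scene');cv2.imwrite('pics/s1.png',im[...,::-1])"
```

```text
press shoe c [-76.    4.4] yaw -0.026 size [199.9 151. ] nearR [-154.1  -93.6] nearL [-148.9  106.3]
```

```bash
python3 -m handwheel '[{"tx":-16,"ty":0,"tz":0,"roll":0},{"tx":-16,"ty":0,"tz":0,"roll":0},{"tx":0,"ty":-40,"tz":0,"roll":0},{"tx":0,"ty":-40,"tz":0,"roll":0},{"tx":0,"ty":-40,"tz":0,"roll":0},{"tx":0,"ty":-36,"tz":0,"roll":0},{"tx":0,"ty":0,"tz":0,"roll":0},{"tx":10,"ty":0,"tz":0,"roll":0},{"tx":10,"ty":0,"tz":0,"roll":0},{"tx":6,"ty":0,"tz":0,"roll":0},{"tx":3,"ty":0,"tz":0,"roll":0}]' 0;python3 -c "from h import *;sh()"
python3 -m handwheel '[{"tx":2,"ty":0,"tz":0,"roll":0},{"tx":2,"ty":0,"tz":0,"roll":0},{"tx":2,"ty":0,"tz":0,"roll":0}]' 0;python3 -c "from h import *;sh()"
```

```text
t: 5.17
tool_pos: [0.519, 0.0745, 0.0116]
tool_rot: [3.129, -0.282, 0.002]
contact_force: [0.1, -0.5, 0.3]
opening: -0.0002
grip_force: 0.0
shoe tcp [-162.1   83. ] z 11.6 F [ 0.2 -0.4] 0.3 yaw -0.1795 t 5.1667
t: 5.42
tool_pos: [0.5213, 0.0745, 0.0105]
tool_rot: [3.129, -0.28, -0.009]
contact_force: [-7.7, 2.3, 3.4]
opening: 0.0002
grip_force: 3.6
shoe tcp [-159.8   83.4] z 10.5 F [-8.   0.9] 3.4 yaw -0.1784 t 5.4167
```

```bash
python3 -m handwheel '[{"tx":2,"ty":0,"tz":0,"roll":0},{"tx":2,"ty":0,"tz":0,"roll":0},{"tx":2,"ty":0,"tz":0,"roll":0},{"tx":2,"ty":0,"tz":0,"roll":0},{"tx":1,"ty":0,"tz":0,"roll":0}]' 0;python3 -c "from h import *;sh();press()"
```

```text
t: 5.83
tool_pos: [0.5294, 0.0743, 0.0101]
tool_rot: [-3.127, 0.279, 0.011]
contact_force: [-6.2, 4.7, 4.2]
opening: 0.0002
grip_force: 4.0
shoe tcp [-151.9   84.6] z 10.1 F [-7.   3.6] 4.2 yaw -0.178 t 5.8333
press shoe c [-70.4   3.2] yaw -0.0667 size [199.4 151.1] nearR [-152.5  -91.2] nearL [-139.2  107.7]
```

```bash
python3 -m handwheel '[{"tx":2,"ty":0,"tz":0,"roll":0},{"tx":2,"ty":0,"tz":0,"roll":0},{"tx":-16,"ty":0,"tz":0,"roll":0},{"tx":-20,"ty":0,"tz":0,"roll":0},{"tx":0,"ty":40,"tz":0,"roll":0},{"tx":0,"ty":40,"tz":0,"roll":0},{"tx":0,"ty":40,"tz":0,"roll":0},{"tx":0,"ty":40,"tz":0,"roll":0},{"tx":6,"ty":0,"tz":0,"roll":0},{"tx":6,"ty":0,"tz":0,"roll":0},{"tx":3,"ty":0,"tz":0,"roll":0},{"tx":2,"ty":0,"tz":0,"roll":0}]' 0;python3 -c "from h import *;sh()"
python3 -m handwheel '[{"tx":2,"ty":0,"tz":0,"roll":0},{"tx":2,"ty":0,"tz":0,"roll":0},{"tx":2,"ty":0,"tz":0,"roll":0},{"tx":2,"ty":0,"tz":0,"roll":0},{"tx":2,"ty":0,"tz":0,"roll":0},{"tx":2,"ty":0,"tz":0,"roll":0}]' 0;python3 -c "from h import *;sh()"
python3 -m handwheel '[{"tx":2,"ty":0,"tz":0,"roll":0},{"tx":2,"ty":0,"tz":0,"roll":0},{"tx":2,"ty":0,"tz":0,"roll":0}]' 0;python3 -c "from h import *;sh();press()"
```

```text
t: 6.88
tool_pos: [0.4898, -0.0808, 0.0113]
tool_rot: [-3.129, 0.276, -0.0]
contact_force: [0.6, 1.2, 0.5]
opening: 0.0001
grip_force: 0.0
shoe tcp [-163.7  -75.1] z 11.3 F [0.4 1.3] 0.5 yaw -0.1762 t 6.8833
t: 7.38
tool_pos: [0.4982, -0.0823, 0.0098]
tool_rot: [3.13, -0.274, -0.012]
contact_force: [-8.1, -1.2, 3.0]
opening: 0.0
grip_force: 3.5
shoe tcp [-155.2  -75. ] z 9.8 F [-7.7 -2.6] 3.0 yaw -0.1748 t 7.3833
t: 7.63
tool_pos: [0.5033, -0.0834, 0.0096]
tool_rot: [3.129, -0.274, -0.016]
contact_force: [-11.8, -1.8, 4.3]
opening: -0.0001
grip_force: 5.6
shoe tcp [-150.   -75.2] z 9.6 F [-11.3  -3.8] 4.3 yaw -0.1746 t 7.6333
press shoe c [-62.7   3.6] yaw -0.021 size [199.6 153.3] nearR [-141.4  -94.6] nearL [-137.2  105. ]
```

```bash
python3 -m handwheel '[{"tx":-16,"ty":0,"tz":0,"roll":0},{"tx":-16,"ty":0,"tz":0,"roll":0},{"tx":0,"ty":-40,"tz":0,"roll":0},{"tx":0,"ty":-40,"tz":0,"roll":0},{"tx":0,"ty":-40,"tz":0,"roll":0},{"tx":0,"ty":-40,"tz":0,"roll":0},{"tx":10,"ty":0,"tz":0,"roll":0},{"tx":10,"ty":0,"tz":0,"roll":0},{"tx":6,"ty":0,"tz":0,"roll":0},{"tx":4,"ty":0,"tz":0,"roll":0},{"tx":2,"ty":0,"tz":0,"roll":0},{"tx":2,"ty":0,"tz":0,"roll":0}]' 0;python3 -c "from h import *;sh()"
python3 -m handwheel '[{"tx":2,"ty":0,"tz":0,"roll":0},{"tx":2,"ty":0,"tz":0,"roll":0},{"tx":2,"ty":0,"tz":0,"roll":0},{"tx":2,"ty":0,"tz":0,"roll":0}]' 0;python3 -c "from h import *;sh()"
python3 -m handwheel '[{"tx":2,"ty":0,"tz":0,"roll":0},{"tx":2,"ty":0,"tz":0,"roll":0},{"tx":1,"ty":0,"tz":0,"roll":0}]' 0;python3 -c "from h import *;sh();press()"
```

```text
t: 8.68
tool_pos: [0.5346, 0.0717, 0.0103]
tool_rot: [-3.129, 0.281, 0.012]
contact_force: [-8.6, 2.4, 4.0]
opening: -0.0003
grip_force: 4.4
shoe tcp [-146.3   83. ] z 10.3 F [-8.9  0.9] 4.0 yaw -0.1794 t 8.6833
t: 9.02
tool_pos: [0.542, 0.0711, 0.01]
tool_rot: [-3.127, 0.282, 0.012]
contact_force: [-6.2, 4.7, 3.5]
opening: -0.0004
grip_force: 4.0
shoe tcp [-138.9   83.7] z 10.0 F [-6.9  3.6] 3.5 yaw -0.1796 t 9.0167
t: 9.27
tool_pos: [0.5471, 0.0703, 0.01]
tool_rot: [-3.127, 0.282, 0.011]
contact_force: [-6.4, 5.1, 1.4]
opening: 0.0002
grip_force: 3.9
shoe tcp [-133.7   83.7] z 10.0 F [-7.2  3.9] 1.4 yaw -0.1796 t 9.2667
press shoe c [-54.8   0. ] yaw -0.0866 size [199.6 151.3] nearR [-138.8  -92.9] nearL [-121.6  106. ]
```

```bash
python3 -m handwheel '[{"tx":-16,"ty":0,"tz":0,"roll":0},{"tx":-20,"ty":0,"tz":0,"roll":0},{"tx":0,"ty":40,"tz":0,"roll":0},{"tx":0,"ty":40,"tz":0,"roll":0},{"tx":0,"ty":40,"tz":0,"roll":0},{"tx":0,"ty":40,"tz":0,"roll":0},{"tx":6,"ty":0,"tz":0,"roll":0},{"tx":6,"ty":0,"tz":0,"roll":0},{"tx":4,"ty":0,"tz":0,"roll":0},{"tx":2,"ty":0,"tz":0,"roll":0},{"tx":2,"ty":0,"tz":0,"roll":0},{"tx":2,"ty":0,"tz":0,"roll":0}]' 0;python3 -c "from h import *;sh()"
python3 -m handwheel '[{"tx":2,"ty":0,"tz":0,"roll":0},{"tx":2,"ty":0,"tz":0,"roll":0},{"tx":2,"ty":0,"tz":0,"roll":0},{"tx":2,"ty":0,"tz":0,"roll":0}]' 0;python3 -c "from h import *;sh()"
python3 -m handwheel '[{"tx":2,"ty":0,"tz":0,"roll":0},{"tx":2,"ty":0,"tz":0,"roll":0},{"tx":2,"ty":0,"tz":0,"roll":0}]' 0;python3 -c "from h import *;sh();press()"
```

```text
t: 10.32
tool_pos: [0.5061, -0.0834, 0.0105]
tool_rot: [-3.129, 0.275, 0.009]
contact_force: [-7.5, 0.2, 3.4]
opening: -0.0002
grip_force: 3.5
shoe tcp [-147.2  -74.8] z 10.5 F [-7.4 -1.1] 3.4 yaw -0.1752 t 10.3167
t: 10.65
tool_pos: [0.5129, -0.0849, 0.0097]
tool_rot: [3.13, -0.274, -0.012]
contact_force: [-8.5, -1.5, 2.6]
opening: 0.0001
grip_force: 3.5
shoe tcp [-140.2  -75. ] z 9.7 F [-8.1 -3. ] 2.6 yaw -0.1748 t 10.65
t: 10.9
tool_pos: [0.5185, -0.0861, 0.0096]
tool_rot: [3.129, -0.274, -0.014]
contact_force: [-11.7, -2.0, 3.6]
opening: -0.0
grip_force: 5.5
shoe tcp [-134.5  -75.2] z 9.6 F [-11.2  -4. ] 3.6 yaw -0.1747 t 10.9
press shoe c [-47.8   1.6] yaw -0.0244 size [200.8 152.5] nearR [-126.5  -96.9] nearL [-121.6  103.8]
```

```bash
python3 -m handwheel '[{"tx":1.5,"ty":0,"tz":0,"roll":0},{"tx":1.5,"ty":0,"tz":0,"roll":0},{"tx":1,"ty":0,"tz":0,"roll":0}]' 0;python3 -c "from h import *;sh()"
python3 -m handwheel '[{"tx":-16,"ty":0,"tz":0,"roll":0},{"tx":-14,"ty":0,"tz":0,"roll":0},{"tx":0,"ty":-40,"tz":0,"roll":0},{"tx":0,"ty":-40,"tz":0,"roll":0},{"tx":0,"ty":-40,"tz":0,"roll":0},{"tx":0,"ty":-40,"tz":0,"roll":0},{"tx":10,"ty":0,"tz":0,"roll":0},{"tx":10,"ty":0,"tz":0,"roll":0},{"tx":4,"ty":0,"tz":0,"roll":0},{"tx":4,"ty":0,"tz":0,"roll":0},{"tx":2,"ty":0,"tz":0,"roll":0},{"tx":2,"ty":0,"tz":0,"roll":0}]' 0;python3 -c "from h import *;sh()"
python3 -m handwheel '[{"tx":2,"ty":0,"tz":0,"roll":0},{"tx":2,"ty":0,"tz":0,"roll":0},{"tx":2,"ty":0,"tz":0,"roll":0},{"tx":2,"ty":0,"tz":0,"roll":0}]' 0;python3 -c "from h import *;sh();press()"
```

```text
t: 11.2
tool_pos: [0.521, -0.0868, 0.009]
tool_rot: [3.129, -0.274, -0.019]
contact_force: [-12.7, -3.3, 3.8]
opening: 0.0
grip_force: 5.7
shoe tcp [-131.9  -75.4] z 9.0 F [-12.   -5.4] 3.8 yaw -0.1744 t 11.2
t: 12.2
tool_pos: [0.5531, 0.0688, 0.01]
tool_rot: [-3.128, 0.281, 0.012]
contact_force: [-6.8, 4.4, 2.2]
opening: -0.0002
grip_force: 3.8
shoe tcp [-127.6   83.3] z 10.0 F [-7.4  3.1] 2.2 yaw -0.1795 t 12.2
t: 12.53
tool_pos: [0.5597, 0.0678, 0.0096]
tool_rot: [-3.127, 0.282, 0.017]
contact_force: [-11.1, 6.2, 3.9]
opening: -0.0001
grip_force: 6.0
shoe tcp [-120.8   83.5] z 9.6 F [-12.    4.1] 3.9 yaw -0.18 t 12.5333
press shoe c [-39.2  -1.6] yaw -0.0638 size [201.  151.5] nearR [-121.2  -97. ] nearL [-108.4  103.5]
```

```bash
python3 -m handwheel '[{"tx":-16,"ty":0,"tz":0,"roll":0},{"tx":-18,"ty":0,"tz":0,"roll":0},{"tx":0,"ty":40,"tz":0,"roll":0},{"tx":0,"ty":40,"tz":0,"roll":0},{"tx":0,"ty":40,"tz":0,"roll":0},{"tx":0,"ty":40,"tz":0,"roll":0},{"tx":8,"ty":0,"tz":0,"roll":0},{"tx":6,"ty":0,"tz":0,"roll":0},{"tx":4,"ty":0,"tz":0,"roll":0},{"tx":2,"ty":0,"tz":0,"roll":0},{"tx":2,"ty":0,"tz":0,"roll":0},{"tx":2,"ty":0,"tz":0,"roll":0}]' 0;python3 -c "from h import *;sh()"
python3 -m handwheel '[{"tx":2,"ty":0,"tz":0,"roll":0},{"tx":2,"ty":0,"tz":0,"roll":0},{"tx":2,"ty":0,"tz":0,"roll":0},{"tx":2,"ty":0,"tz":0,"roll":0}]' 0;python3 -c "from h import *;sh()"
python3 -m handwheel '[{"tx":1.5,"ty":0,"tz":0,"roll":0},{"tx":1.5,"ty":0,"tz":0,"roll":0},{"tx":1,"ty":0,"tz":0,"roll":0}]' 0;python3 -c "from h import *;sh();press()"
```

```text
t: 13.58
tool_pos: [0.5236, -0.0867, 0.0104]
tool_rot: [-3.129, 0.275, 0.01]
contact_force: [-7.5, 0.3, 3.5]
opening: -0.0
grip_force: 3.6
shoe tcp [-129.3  -74.9] z 10.4 F [-7.4 -1. ] 3.5 yaw -0.1752 t 13.5833
t: 13.92
tool_pos: [0.5306, -0.0881, 0.0097]
tool_rot: [3.129, -0.274, -0.012]
contact_force: [-7.6, -0.7, 1.4]
opening: 0.0002
grip_force: 3.6
shoe tcp [-122.3  -75. ] z 9.7 F [-7.4 -2. ] 1.4 yaw -0.1747 t 13.9167
t: 14.17
tool_pos: [0.5335, -0.0887, 0.0095]
tool_rot: [3.129, -0.274, -0.017]
contact_force: [-11.8, -1.8, 4.6]
opening: -0.0
grip_force: 5.9
shoe tcp [-119.3  -75.2] z 9.5 F [-11.3  -3.8] 4.6 yaw -0.1746 t 14.1667
press shoe c [-35.    0.3] yaw 0.0013 size [200.3 154.1] nearR [-112. -100.] nearL [-112.2  100.3]
```

```bash
python3 -m handwheel '[{"tx":-16,"ty":0,"tz":0,"roll":0},{"tx":-14,"ty":0,"tz":0,"roll":0},{"tx":0,"ty":-40,"tz":0,"roll":0},{"tx":0,"ty":-40,"tz":0,"roll":0},{"tx":0,"ty":-40,"tz":0,"roll":0},{"tx":0,"ty":-40,"tz":0,"roll":0},{"tx":10,"ty":0,"tz":0,"roll":0},{"tx":10,"ty":0,"tz":0,"roll":0},{"tx":4,"ty":0,"tz":0,"roll":0},{"tx":4,"ty":0,"tz":0,"roll":0},{"tx":2,"ty":0,"tz":0,"roll":0},{"tx":2,"ty":0,"tz":0,"roll":0}]' 0;python3 -c "from h import *;sh()"
python3 -m handwheel '[{"tx":2,"ty":0,"tz":0,"roll":0},{"tx":2,"ty":0,"tz":0,"roll":0},{"tx":2,"ty":0,"tz":0,"roll":0}]' 0;python3 -c "from h import *;sh()"
python3 -m handwheel '[{"tx":1.5,"ty":0,"tz":0,"roll":0},{"tx":1.5,"ty":0,"tz":0,"roll":0}]' 0;python3 -c "from h import *;sh();press()"
```

```text
t: 15.22
tool_pos: [0.5649, 0.0667, 0.01]
tool_rot: [-3.128, 0.281, 0.012]
contact_force: [-7.4, 5.1, 3.0]
opening: 0.0002
grip_force: 3.8
shoe tcp [-115.5   83.3] z 10.0 F [-8.2  3.7] 3.0 yaw -0.1794 t 15.2167
t: 15.47
tool_pos: [0.5706, 0.0658, 0.0098]
tool_rot: [-3.127, 0.282, 0.012]
contact_force: [-6.0, 5.2, 2.2]
opening: -0.0002
grip_force: 3.8
shoe tcp [-109.8   83.4] z 9.8 F [-6.9  4. ] 2.2 yaw -0.1798 t 15.4667
t: 15.63
tool_pos: [0.5721, 0.0657, 0.0095]
tool_rot: [-3.126, 0.282, 0.018]
contact_force: [-10.8, 6.3, 4.3]
opening: 0.0002
grip_force: 5.9
shoe tcp [-108.3   83.6] z 9.5 F [-11.7   4.3] 4.3 yaw -0.1799 t 15.6333
press shoe c [-26.8  -1.9] yaw -0.0531 size [201.3 151.3] nearR [-107.7  -98.4] nearL [-97.  102.6]
```

```bash
python3 -m handwheel '[{"tx":-16,"ty":0,"tz":0,"roll":0},{"tx":-16,"ty":0,"tz":0,"roll":0},{"tx":0,"ty":40,"tz":0,"roll":0},{"tx":0,"ty":40,"tz":0,"roll":0},{"tx":0,"ty":40,"tz":0,"roll":0},{"tx":0,"ty":40,"tz":0,"roll":0},{"tx":8,"ty":0,"tz":0,"roll":0},{"tx":6,"ty":0,"tz":0,"roll":0},{"tx":4,"ty":0,"tz":0,"roll":0},{"tx":2,"ty":0,"tz":0,"roll":0},{"tx":2,"ty":0,"tz":0,"roll":0},{"tx":2,"ty":0,"tz":0,"roll":0}]' 0;python3 -c "from h import *;sh()"
python3 -m handwheel '[{"tx":2,"ty":0,"tz":0,"roll":0},{"tx":2,"ty":0,"tz":0,"roll":0},{"tx":2,"ty":0,"tz":0,"roll":0}]' 0;python3 -c "from h import *;sh()"
python3 -m handwheel '[{"tx":1.5,"ty":0,"tz":0,"roll":0},{"tx":1.5,"ty":0,"tz":0,"roll":0}]' 0;python3 -c "from h import *;sh();press()"
```

```text
t: 16.68
tool_pos: [0.5378, -0.0892, 0.0099]
tool_rot: [-3.129, 0.275, 0.012]
contact_force: [-7.6, -0.8, 1.4]
opening: -0.0
grip_force: 3.6
shoe tcp [-115.   -74.9] z 9.9 F [-7.3 -2.1] 1.4 yaw -0.175 t 16.6833
t: 16.93
tool_pos: [0.5435, -0.0902, 0.0097]
tool_rot: [3.13, -0.274, -0.013]
contact_force: [-8.1, -1.8, 2.1]
opening: -0.0001
grip_force: 3.5
shoe tcp [-109.2  -74.9] z 9.7 F [-7.6 -3.1] 2.1 yaw -0.1746 t 16.9333
t: 17.1
tool_pos: [0.5458, -0.0907, 0.0095]
tool_rot: [3.129, -0.273, -0.016]
contact_force: [-12.2, -1.6, 6.0]
opening: 0.0001
grip_force: 5.9
shoe tcp [-106.9  -75. ] z 9.5 F [-11.7  -3.7] 6.0 yaw -0.1743 t 17.1
press shoe c [-20.6   0.3] yaw 0.0049 size [200.7 152.3] nearR [ -96.2 -100.4] nearL [-97.2 100.3]
```

```bash
python3 -m handwheel '[{"tx":-16,"ty":0,"tz":0,"roll":0},{"tx":-14,"ty":0,"tz":0,"roll":0},{"tx":0,"ty":-40,"tz":0,"roll":0},{"tx":0,"ty":-40,"tz":0,"roll":0},{"tx":0,"ty":-40,"tz":0,"roll":0},{"tx":0,"ty":-40,"tz":0,"roll":0},{"tx":10,"ty":0,"tz":0,"roll":0},{"tx":10,"ty":0,"tz":0,"roll":0},{"tx":4,"ty":0,"tz":0,"roll":0},{"tx":4,"ty":0,"tz":0,"roll":0},{"tx":2,"ty":0,"tz":0,"roll":0},{"tx":2,"ty":0,"tz":0,"roll":0}]' 0;python3 -c "from h import *;sh()"
python3 -m handwheel '[{"tx":1.5,"ty":0,"tz":0,"roll":0},{"tx":1.5,"ty":0,"tz":0,"roll":0},{"tx":1,"ty":0,"tz":0,"roll":0}]' 0;python3 -c "from h import *;sh();press()"
```

```text
t: 18.15
tool_pos: [0.5768, 0.0646, 0.01]
tool_rot: [-3.128, 0.281, 0.012]
contact_force: [-6.6, 3.6, 3.0]
opening: -0.0003
grip_force: 3.8
shoe tcp [-103.5   83.4] z 10.0 F [-7.1  2.4] 3.0 yaw -0.1793 t 18.15
t: 18.4
tool_pos: [0.5805, 0.064, 0.0099]
tool_rot: [-3.127, 0.282, 0.012]
contact_force: [-6.9, 4.5, 2.2]
opening: 0.0001
grip_force: 3.8
shoe tcp [-99.7  83.5] z 9.9 F [-7.6  3.2] 2.2 yaw -0.1797 t 18.4
press shoe c [-16.5  -1.6] yaw -0.038 size [201.2 150.6] nearR [-95.5 -99.3] nearL [-87.9 101.8]
```

```bash
python3 -m handwheel '[{"tx":-16,"ty":0,"tz":0,"roll":0},{"tx":-16,"ty":0,"tz":0,"roll":0},{"tx":0,"ty":40,"tz":0,"roll":0},{"tx":0,"ty":40,"tz":0,"roll":0},{"tx":0,"ty":40,"tz":0,"roll":0},{"tx":0,"ty":40,"tz":0,"roll":0},{"tx":8,"ty":0,"tz":0,"roll":0},{"tx":6,"ty":0,"tz":0,"roll":0},{"tx":4,"ty":0,"tz":0,"roll":0},{"tx":2,"ty":0,"tz":0,"roll":0},{"tx":2,"ty":0,"tz":0,"roll":0}]' 0;python3 -c "from h import *;sh()"
python3 -m handwheel '[{"tx":1.5,"ty":0,"tz":0,"roll":0},{"tx":1.5,"ty":0,"tz":0,"roll":0},{"tx":1.5,"ty":0,"tz":0,"roll":0}]' 0;python3 -c "from h import *;sh();press()"
```

```text
t: 19.37
tool_pos: [0.5456, -0.0907, 0.0111]
tool_rot: [-3.129, 0.276, 0.001]
contact_force: [-0.2, 0.3, 0.2]
opening: 0.0002
grip_force: 0.0
shoe tcp [-107.  -75.] z 11.1 F [-0.3  0.3] 0.2 yaw -0.176 t 19.3667
t: 19.62
tool_pos: [0.5475, -0.0911, 0.0104]
tool_rot: [-3.129, 0.275, 0.01]
contact_force: [-7.6, -0.2, 3.3]
opening: -0.0001
grip_force: 3.6
shoe tcp [-105.1  -75. ] z 10.4 F [-7.5 -1.5] 3.3 yaw -0.1756 t 19.6167
press shoe c [-17.4  -1.8] yaw -0.0344 size [201.8 152.9] nearR [ -97.3 -100. ] nearL [-90.4 101.7]
```

```bash
python3 -m handwheel '[{"tx":1.5,"ty":0,"tz":0,"roll":0},{"tx":1.5,"ty":0,"tz":0,"roll":0},{"tx":1.5,"ty":0,"tz":0,"roll":0}]' 0;python3 -c "from h import *;sh()"
python3 -m handwheel '[{"tx":1,"ty":0,"tz":0,"roll":0},{"tx":1,"ty":0,"tz":0,"roll":0}]' 0;python3 -c "from h import *;sh();press()"
```

```text
t: 19.92
tool_pos: [0.5512, -0.0923, 0.01]
tool_rot: [3.129, -0.275, -0.012]
contact_force: [-7.9, -2.1, 2.5]
opening: -0.0001
grip_force: 3.7
shoe tcp [-101.2  -75.6] z 10.0 F [-7.4 -3.5] 2.5 yaw -0.1756 t 19.9167
t: 20.08
tool_pos: [0.5531, -0.0928, 0.0099]
tool_rot: [3.129, -0.275, -0.012]
contact_force: [-7.5, -0.8, 3.4]
opening: -0.0003
grip_force: 3.7
shoe tcp [-99.2 -75.7] z 9.9 F [-7.2 -2.1] 3.4 yaw -0.1756 t 20.0833
press shoe c [-12.9  -0.1] yaw -0.0011 size [200.2 151.3] nearR [ -88.7 -100.1] nearL [-88.5 100.1]
```

```bash
python3 -m handwheel '[{"tx":-16,"ty":0,"tz":0,"roll":0},{"tx":-14,"ty":0,"tz":0,"roll":0},{"tx":0,"ty":-40,"tz":0,"roll":0},{"tx":0,"ty":-40,"tz":0,"roll":0},{"tx":0,"ty":-40,"tz":0,"roll":0},{"tx":0,"ty":-40,"tz":0,"roll":0},{"tx":10,"ty":0,"tz":0,"roll":0},{"tx":10,"ty":0,"tz":0,"roll":0},{"tx":4,"ty":0,"tz":0,"roll":0},{"tx":4,"ty":0,"tz":0,"roll":0},{"tx":2,"ty":0,"tz":0,"roll":0},{"tx":1,"ty":0,"tz":0,"roll":0}]' 0;python3 -c "from h import *;sh()"
python3 -m handwheel '[{"tx":1,"ty":0,"tz":0,"roll":0},{"tx":1,"ty":0,"tz":0,"roll":0}]' 0;python3 -c "from h import *;sh()"
python3 -m handwheel '[{"tx":1,"ty":0,"tz":0,"roll":0},{"tx":1,"ty":0,"tz":0,"roll":0}]' 0;python3 -c "from h import *;sh();press()"
```

```text
t: 21.13
tool_pos: [0.583, 0.0631, 0.0103]
tool_rot: [-3.128, 0.282, 0.011]
contact_force: [-6.9, 3.0, 3.3]
opening: 0.0
grip_force: 3.7
shoe tcp [-97.1  83. ] z 10.3 F [-7.3  1.7] 3.3 yaw -0.1795 t 21.1333
t: 21.3
tool_pos: [0.5845, 0.063, 0.01]
tool_rot: [-3.128, 0.282, 0.012]
contact_force: [-6.9, 5.4, 3.8]
opening: 0.0002
grip_force: 3.9
shoe tcp [-95.7  83.1] z 10.0 F [-7.7  4.1] 3.8 yaw -0.1798 t 21.3
t: 21.47
tool_pos: [0.5863, 0.0628, 0.01]
tool_rot: [-3.127, 0.282, 0.012]
contact_force: [-6.1, 3.7, 2.6]
opening: 0.0003
grip_force: 3.7
shoe tcp [-93.8  83.2] z 10.0 F [-6.6  2.6] 2.6 yaw -0.1797 t 21.4667
press shoe c [-10.   -2.7] yaw -0.0253 size [204.6 152. ] nearR [ -88.6 -103.1] nearL [-83.4 101.5]
```

```bash
python3 -m handwheel '[{"tx":1,"ty":0,"tz":0,"roll":0},{"tx":1,"ty":0,"tz":0,"roll":0}]' 0;python3 -c "from h import *;sh()"
python3 -m handwheel '[{"tx":-16,"ty":0,"tz":0,"roll":0},{"tx":-16,"ty":0,"tz":0,"roll":0},{"tx":0,"ty":40,"tz":0,"roll":0},{"tx":0,"ty":40,"tz":0,"roll":0},{"tx":0,"ty":40,"tz":0,"roll":0},{"tx":0,"ty":40,"tz":0,"roll":0},{"tx":8,"ty":0,"tz":0,"roll":0},{"tx":6,"ty":0,"tz":0,"roll":0},{"tx":4,"ty":0,"tz":0,"roll":0},{"tx":2,"ty":0,"tz":0,"roll":0},{"tx":2,"ty":0,"tz":0,"roll":0},{"tx":1.5,"ty":0,"tz":0,"roll":0}]' 0;python3 -c "from h import *;sh()"
python3 -m handwheel '[{"tx":1.5,"ty":0,"tz":0,"roll":0},{"tx":1.5,"ty":0,"tz":0,"roll":0},{"tx":1,"ty":0,"tz":0,"roll":0}]' 0;python3 -c "from h import *;sh()"
python3 -m handwheel '[{"tx":1,"ty":0,"tz":0,"roll":0},{"tx":1,"ty":0,"tz":0,"roll":0}]' 0;python3 -c "from h import *;sh();press()"
```

```text
t: 21.68
tool_pos: [0.5879, 0.0625, 0.0098]
tool_rot: [-3.127, 0.282, 0.014]
contact_force: [-10.5, 5.8, 5.8]
opening: -0.0002
grip_force: 5.6
shoe tcp [-92.2  83.3] z 9.8 F [-11.4   3.9] 5.8 yaw -0.1798 t 21.6833
t: 22.68
tool_pos: [0.5543, -0.0921, 0.011]
tool_rot: [-3.129, 0.275, 0.003]
contact_force: [-4.8, 1.1, 1.3]
opening: 0.0003
grip_force: 2.1
shoe tcp [-98.2 -74.9] z 11.0 F [-4.9  0.2] 1.3 yaw -0.1755 t 22.6833
t: 22.93
tool_pos: [0.5561, -0.0928, 0.0102]
tool_rot: [-3.129, 0.275, 0.011]
contact_force: [-8.0, -0.5, 2.9]
opening: 0.0
grip_force: 3.6
shoe tcp [-96.3 -75.3] z 10.2 F [-7.8 -1.9] 2.9 yaw -0.1755 t 22.9333
t: 23.1
tool_pos: [0.5578, -0.0933, 0.0101]
tool_rot: [3.129, -0.275, -0.012]
contact_force: [-7.8, -2.1, 2.2]
opening: -0.0
grip_force: 3.7
shoe tcp [-94.6 -75.5] z 10.1 F [-7.3 -3.4] 2.2 yaw -0.1755 t 23.1
press shoe c [-9.4 -1.4] yaw -0.0169 size [201.4 153.2] nearR [ -87.7 -100.8] nearL [-84.3 100.5]
```

```bash
python3 -m handwheel '[{"tx":1,"ty":0,"tz":0,"roll":0},{"tx":1,"ty":0,"tz":0,"roll":0}]' 0;python3 -c "from h import *;sh()"
python3 -m handwheel '[{"tx":1,"ty":0,"tz":0,"roll":0}]' 0;python3 -c "from h import *;sh();press()"
python3 -m handwheel '[{"tx":-16,"ty":0,"tz":0,"roll":0},{"tx":-14,"ty":0,"tz":0,"roll":0},{"tx":0,"ty":-40,"tz":0,"roll":0},{"tx":0,"ty":-40,"tz":0,"roll":0},{"tx":0,"ty":-40,"tz":0,"roll":0},{"tx":0,"ty":-40,"tz":0,"roll":0},{"tx":10,"ty":0,"tz":0,"roll":0},{"tx":10,"ty":0,"tz":0,"roll":0},{"tx":4,"ty":0,"tz":0,"roll":0},{"tx":2,"ty":0,"tz":0,"roll":0},{"tx":2,"ty":0,"tz":0,"roll":0},{"tx":1,"ty":0,"tz":0,"roll":0}]' 0;python3 -c "from h import *;sh()"
```

```text
t: 23.32
tool_pos: [0.5596, -0.0938, 0.0099]
tool_rot: [3.129, -0.275, -0.012]
contact_force: [-7.1, -1.1, 2.9]
opening: -0.0002
grip_force: 3.7
shoe tcp [-92.7 -75.6] z 9.9 F [-6.8 -2.3] 2.9 yaw -0.1756 t 23.3167
t: 23.4
tool_pos: [0.5601, -0.0939, 0.0099]
tool_rot: [3.129, -0.275, -0.014]
contact_force: [-11.6, -0.4, 4.3]
opening: 0.0001
grip_force: 5.4
shoe tcp [-92.2 -75.6] z 9.9 F [-11.3  -2.4] 4.3 yaw -0.1755 t 23.4
press shoe c [-7.4 -0.1] yaw -0.0116 size [200.  151.4] nearR [-84.2 -99.2] nearL [-81.9 100.8]
t: 24.45
tool_pos: [0.5883, 0.0621, 0.0103]
tool_rot: [-3.129, 0.281, 0.011]
contact_force: [-8.3, 2.8, 4.4]
opening: -0.0
grip_force: 4.3
shoe tcp [-91.8  82.9] z 10.3 F [-8.6  1.3] 4.4 yaw -0.1792 t 24.45
```

```bash
for i in 1 2; do python3 -m handwheel '[{"tx":1,"ty":0,"tz":0,"roll":0}]' 0 >/dev/null;python3 -c "from h import *;sh()";done; python3 -m handwheel '[{"tx":1,"ty":0,"tz":0,"roll":0}]' 0 >/dev/null;python3 -c "from h import *;sh();press()"
```

```text
shoe tcp [-91.8  82.9] z 10.0 F [-11.1   1.3] 6.1 yaw -0.1792 t 24.5333
shoe tcp [-91.8  82.8] z 9.7 F [-13.5   0.8] 6.0 yaw -0.1792 t 24.6167
shoe tcp [-91.8  82.8] z 9.4 F [-16.9  -0.1] 8.2 yaw -0.1791 t 24.7
press shoe c [-7.4 -0.1] yaw -0.023 size [200.5 149.2] nearR [-84.3 -98.7] nearL [-79.6 101.8]
```

```bash
python3 -m handwheel '[{"tx":-16,"ty":0,"tz":0,"roll":0},{"tx":-16,"ty":0,"tz":0,"roll":0},{"tx":0,"ty":40,"tz":0,"roll":0},{"tx":0,"ty":40,"tz":0,"roll":0},{"tx":0,"ty":40,"tz":0,"roll":0},{"tx":0,"ty":40,"tz":0,"roll":0},{"tx":10,"ty":0,"tz":0,"roll":0},{"tx":10,"ty":0,"tz":0,"roll":0},{"tx":4,"ty":0,"tz":0,"roll":0},{"tx":2,"ty":0,"tz":0,"roll":0},{"tx":2,"ty":0,"tz":0,"roll":0}]' 0;python3 -c "from h import *;sh()"
for i in 1 2 3; do python3 -m handwheel '[{"tx":1,"ty":0,"tz":0,"roll":0}]' 0 >/dev/null;python3 -c "from h import *;sh()";done
```

```text
t: 25.67
tool_pos: [0.5602, -0.0934, 0.0106]
tool_rot: [-3.129, 0.275, 0.008]
contact_force: [-8.5, 0.1, 5.0]
opening: 0.0001
grip_force: 4.2
shoe tcp [-92.2 -75.1] z 10.6 F [-8.4 -1.4] 5.0 yaw -0.1756 t 25.6667
shoe tcp [-92.2 -74.8] z 10.2 F [-9.1 -1.4] 4.5 yaw -0.175 t 25.75
shoe tcp [-92.2 -74.6] z 9.9 F [-11.4  -1. ] 6.1 yaw -0.1748 t 25.8333
shoe tcp [-92.2 -74.5] z 9.6 F [-14.   -0.9] 5.9 yaw -0.1746 t 25.9167
```

```bash
for i in 1 2; do python3 -m handwheel '[{"tx":1,"ty":0,"tz":0,"roll":0}]' 0 >/dev/null;python3 -c "from h import *;sh()";done; python3 -m handwheel '[{"tx":0,"ty":0,"tz":0,"roll":0},{"tx":0,"ty":0,"tz":0,"roll":0},{"tx":0,"ty":0,"tz":0,"roll":0}]' 0 ;python3 -c "from h import *;sh();press()"
python3 -m handwheel '[{"tx":-5,"ty":0,"tz":0,"roll":0},{"tx":-30,"ty":0,"tz":0,"roll":0},{"tx":-30,"ty":0,"tz":0,"roll":0},{"tx":0,"ty":0,"tz":-40,"roll":0},{"tx":0,"ty":0,"tz":-40,"roll":0},{"tx":-40,"ty":0,"tz":-20,"roll":0},{"tx":-40,"ty":0,"tz":0,"roll":0},{"tx":0,"ty":0,"tz":0,"roll":0}]' 0 ;python3 - <<'E'
from h import *
sh()
for n in ("top","scene"):
    im,d=optics.get_image(n);np.savez(n+"2.npz",im=im,d=d)
    cv2.imwrite(f"pics/{n}2.png",cv2.resize(im[165:365,280:480,::-1] if n=="top" else im[170:370,190:390,::-1],None,fx=3,fy=3,interpolation=2))
E
```

```text
shoe tcp [-92.2 -74.4] z 9.3 F [-15.8  -1.6] 7.6 yaw -0.1745 t 26.0
shoe tcp [-92.2 -74.3] z 9.0 F [-18.3  -2.1] 9.5 yaw -0.1744 t 26.0833
t: 26.33
tool_pos: [0.5603, -0.0926, 0.0089]
tool_rot: [-3.128, 0.273, 0.025]
contact_force: [-18.2, 2.1, 7.8]
opening: 0.0001
grip_force: 8.3
shoe tcp [-92.2 -74.3] z 8.9 F [-18.3  -1.1] 7.8 yaw -0.1743 t 26.3333
press shoe c [-7.7  0.2] yaw -0.021 size [201.  149.3] nearR [-84.5 -98.7] nearL [-80.3 102.2]
t: 27.05
tool_pos: [0.4207, -0.0674, 0.1085]
tool_rot: [-3.129, 0.275, 0.004]
contact_force: [-0.7, -0.1, -0.5]
opening: 0.0001
grip_force: 0.0
shoe tcp [-234.   -73.9] z 108.5 F [-0.7 -0.2] -0.5 yaw -0.175 t 27.05
```

View pics/top2.png

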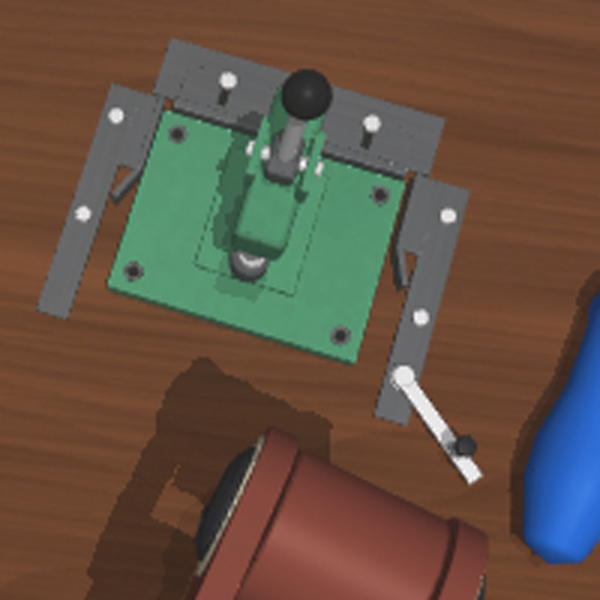

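View pics/scene2.png

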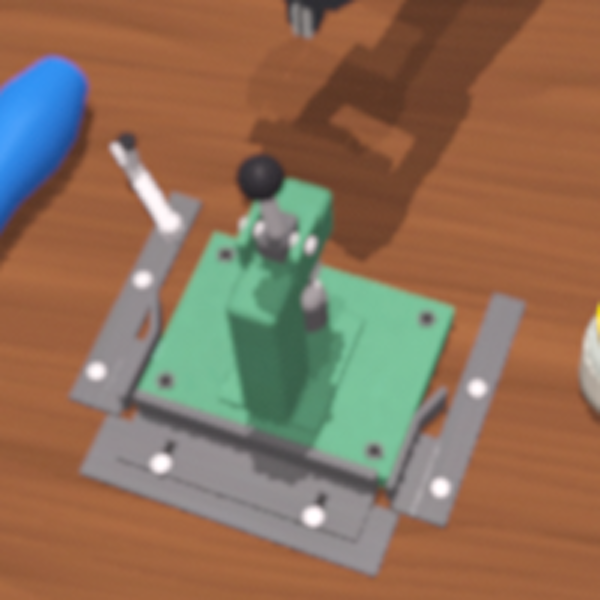

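Both corners are hard against the stop bar: the TCP was at -91.8 and -92.2 mm and stayed there as the force rose. In the top crop the near edge (108,290)-(355,362) is parallel to the plate's far edge. The clip is still open, with its cap at crop (463,445) and its hinge at (403,376). Next I'll check room between the post and the last.

Run:
```python
from h import *
a=-.176; R=np.array([[np.cos(a),np.sin(a)],[-np.sin(a),np.cos(a)]])
for n in("top","scene"):
    f=np.load(n+"2.npz");im,d=f['im'],f['d'];W=world(n,im,d)
    hsv=cv2.cvtColor(im,cv2.COLOR_RGB2HSV)
    b=(d>0)&(hsv[...,0]>100)&(hsv[...,0]<130)&(hsv[...,1]>120)&(abs(W[...,0]-.55)<.2)&(W[...,1]>-.42)&(W[...,1]<0)
    P=W[b]; Q=(P[:,:2]-[.6641,-.0356])@R.T*1000
    for x in range(-240,40,20):
        m=abs(Q[:,0]-x)<10
        if m.sum()>5:
            i=m&(P[:,2]>.035); print(n,x,"ymax",Q[m,1].max().round(),"ymin",Q[m,1].min().round(),"zmax",P[m,2].max().round(3),"ymax z>35",Q[i,1].max().round() if i.any() else None)
    k=(d>0)&(W[...,2]>.046)&(W[...,2]<.06)&(hsv[...,2]<70); C=(W[k][:,:2]-[.6641,-.0356])@R.T*1000
    C=C[(abs(C[:,0]+115)<30)&(abs(C[:,1]+180)<25)]; print("cap",len(C),C.mean(0))
    g=(d>0)&(hsv[...,0]>50)&(hsv[...,0]<95)&(hsv[...,1]>60)&(W[...,2]>.012)&(W[...,2]<.032)&(abs(W[...,0]-.6)<.25)&(abs(W[...,1])<.25)
    c,s,an,B=rect(W[g]); print(n,s,an,((B-[664.1,-35.6])@R.T).round(1).tolist())
```

```text
top -180 ymax -248.0 ymin -291.0 zmax 0.06 ymax z>35 -248.0
top -160 ymax -242.0 ymin -299.0 zmax 0.066 ymax z>35 -242.0
top -140 ymax -238.0 ymin -304.0 zmax 0.073 ymax z>35 -238.0
top -120 ymax -236.0 ymin -307.0 zmax 0.076 ymax z>35 -236.0
top -100 ymax -237.0 ymin -308.0 zmax 0.076 ymax z>35 -237.0
top -80 ymax -241.0 ymin -306.0 zmax 0.073 ymax z>35 -241.0
top -60 ymax -245.0 ymin -304.0 zmax 0.07 ymax z>35 -245.0
top -40 ymax -252.0 ymin -306.0 zmax 0.076 ymax z>35 -252.0
top -20 ymax -254.0 ymin -307.0 zmax 0.086 ymax z>35 -254.0
top 0 ymax -256.0 ymin -308.0 zmax 0.108 ymax z>35 -256.0
top 20 ymax -257.0 ymin -304.0 zmax 0.109 ymax z>35 -257.0
cap 39 [-121.09835225 -186.5291282 ]
top (199.99258422851562, 151.22164916992188) 79.8369369506836 [[-83.3, -97.7], [68.0, -97.9], [68.2, 102.1], [-83.0, 102.3]]
scene -180 ymax -255.0 ymin -282.0 zmax 0.055 ymax z>35 -255.0
scene -160 ymax -244.0 ymin -293.0 zmax 0.065 ymax z>35 -244.0
scene -140 ymax -239.0 ymin -295.0 zmax 0.074 ymax z>35 -239.0
scene -120 ymax -237.0 ymin -302.0 zmax 0.073 ymax z>35 -237.0
scene -100 ymax -239.0 ymin -305.0 zmax 0.073 ymax z>35 -239.0
scene -80 ymax -242.0 ymin -307.0 zmax 0.075 ymax z>35 -242.0
scene -60 ymax -248.0 ymin -304.0 zmax 0.069 ymax z>35 -248.0
scene -40 ymax -253.0 ymin -303.0 zmax 0.074 ymax z>35 -254.0
scene -20 ymax -256.0 ymin -294.0 zmax 0.084 ymax z>35 -256.0
scene 0 ymax -257.0 ymin -304.0 zmax 0.11 ymax z>35 -257.0
scene 20 ymax -260.0 ymin -306.0 zmax 0.11 ymax z>35 -260.0
cap 4 [-118.3162168 -185.4593474]
scene (200.20217895507812, 150.82337951660156) 79.28104400634766 [[-83.4, -99.6], [67.4, -101.3], [69.6, 98.9], [-81.2, 100.6]]
```

```bash
python3 -m handwheel '[{"tx":29,"ty":26,"tz":0,"roll":0},{"tx":29,"ty":26,"tz":0,"roll":0},{"tx":29,"ty":26,"tz":0,"roll":0},{"tx":29,"ty":26,"tz":0,"roll":0},{"tx":30,"ty":25,"tz":0,"roll":0},{"tx":0,"ty":0,"tz":0,"roll":0},{"tx":0,"ty":0,"tz":0,"roll":0},{"tx":0,"ty":0,"tz":28,"roll":0},{"tx":0,"ty":0,"tz":28,"roll":0},{"tx":0,"ty":0,"tz":28,"roll":0},{"tx":0,"ty":0,"tz":0,"roll":0},{"tx":0,"ty":0,"tz":0,"roll":0}]' 0;python3 -c "
from h import *
sh()
for b in np.arange(2.97,.2,-.15): print(round(b,2),(-80.5-66*np.sin(b)).round(1),(-136+66*np.cos(b)).round(1))"
```

```text
t: 28.15
tool_pos: [0.5461, -0.2212, 0.0241]
tool_rot: [-3.127, 0.276, 0.007]
contact_force: [-0.1, -0.6, 1.2]
opening: -0.0001
grip_force: 0.0
shoe tcp [ -83.7 -203.4] z 24.1 F [ 0.  -0.6] 1.2 yaw -0.1759 t 28.15
2.97 -91.8 -201.0
2.82 -101.4 -198.6
2.67 -110.5 -194.8
2.52 -118.9 -189.7
2.37 -126.5 -183.3
2.22 -133.1 -175.9
2.07 -138.4 -167.6
1.92 -142.5 -158.6
1.77 -145.2 -149.1
1.62 -146.4 -139.2
1.47 -146.2 -129.4
1.32 -144.4 -119.6
1.17 -141.3 -110.2
1.02 -136.7 -101.5
0.87 -130.9 -93.4
0.72 -124.0 -86.4
0.57 -116.1 -80.4
0.42 -107.4 -75.7
0.27 -98.1 -72.4
```

```bash
python3 -m handwheel '[{"tx":-8,"ty":-2.4,"tz":0,"roll":0},{"tx":-9.6,"ty":-2.4,"tz":0,"roll":0},{"tx":-9.1,"ty":-3.8,"tz":0,"roll":0},{"tx":-8.4,"ty":-5.1,"tz":0,"roll":0},{"tx":-7.6,"ty":-6.4,"tz":0,"roll":0},{"tx":-6.6,"ty":-7.4,"tz":0,"roll":0},{"tx":-5.3,"ty":-8.3,"tz":0,"roll":0}]' 0;python3 -c "from h import *;sh()"
python3 -m handwheel '[{"tx":-4.1,"ty":-9,"tz":0,"roll":0},{"tx":-2.7,"ty":-9.5,"tz":0,"roll":0},{"tx":-1.2,"ty":-9.9,"tz":0,"roll":0},{"tx":0.2,"ty":-9.8,"tz":0,"roll":0},{"tx":1.8,"ty":-9.8,"tz":0,"roll":0}]' 0;python3 - <<'E'
from h import *
sh();im,d=optics.get_image("scene");cv2.imwrite("pics/s3.png",cv2.resize(im[150:350,170:370,::-1],None,fx=3,fy=3,interpolation=2))
E
```

```text
t: 28.73
tool_pos: [0.5035, -0.1788, 0.0292]
tool_rot: [3.126, -0.279, 0.018]
contact_force: [6.7, -3.8, 1.7]
opening: 0.0001
grip_force: 2.6
shoe tcp [-133.1 -169.1] z 29.2 F [ 7.3 -2.6] 1.7 yaw -0.1781 t 28.7333
t: 29.15
tool_pos: [0.503, -0.13, 0.0267]
tool_rot: [3.127, -0.278, 0.004]
contact_force: [2.3, -7.3, -0.4]
opening: 0.0002
grip_force: 2.8
shoe tcp [-142.1 -121.2] z 26.7 F [ 3.6 -6.8] -0.4 yaw -0.1773 t 29.15
```

View pics/s3.png

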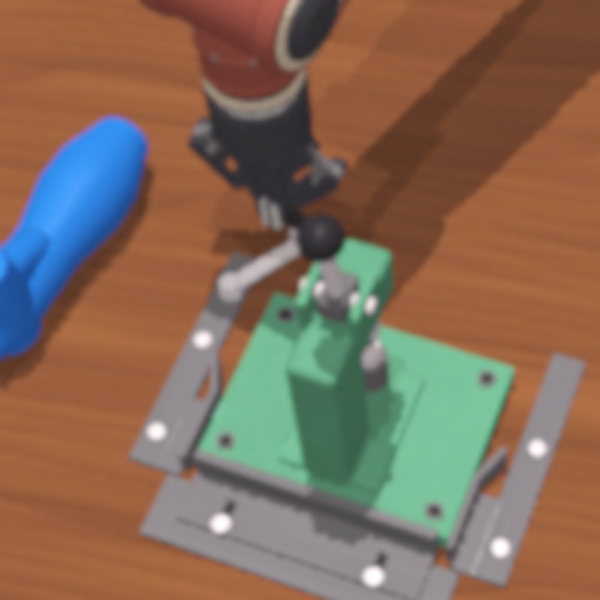

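The clip is following: the fingertips at crop (270,212) are on the outer side of the cap at (290,215). I'll carry on round the arc.

```bash
python3 -m handwheel '[{"tx":3.1,"ty":-9.4,"tz":0,"roll":0},{"tx":4.6,"ty":-8.7,"tz":0,"roll":0},{"tx":5.8,"ty":-8.1,"tz":0,"roll":0}]' 0;python3 -c "from h import *;sh()"
python3 -m handwheel '[{"tx":3.4,"ty":-3.5,"tz":0,"roll":0},{"tx":3.5,"ty":-3.5,"tz":0,"roll":0}]' 0;python3 -c "from h import *;sh()"
python3 -m handwheel '[{"tx":2,"ty":-1.5,"tz":0,"roll":0},{"tx":2,"ty":-1.5,"tz":0,"roll":0}]' 0;python3 -c "from h import *;sh()"
```

```text
t: 29.45
tool_pos: [0.5189, -0.1053, 0.0249]
tool_rot: [-3.129, 0.278, 0.007]
contact_force: [-2.0, -5.6, 0.6]
opening: 0.0
grip_force: 2.7
shoe tcp [-130.8  -94. ] z 24.9 F [-1.  -5.8] 0.6 yaw -0.1772 t 29.45
t: 29.62
tool_pos: [0.528, -0.1003, 0.0252]
tool_rot: [3.129, -0.277, -0.003]
contact_force: [-2.5, -4.9, -1.1]
opening: -0.0001
grip_force: 2.2
shoe tcp [-122.7  -87.5] z 25.2 F [-1.6 -5.3] -1.1 yaw -0.1765 t 29.6167
t: 29.78
tool_pos: [0.5325, -0.0984, 0.0253]
tool_rot: [3.129, -0.278, -0.003]
contact_force: [-2.7, -4.4, -1.2]
opening: -0.0002
grip_force: 2.0
shoe tcp [-118.6  -84.8] z 25.3 F [-1.8 -4.8] -1.2 yaw -0.1771 t 29.7833
```

```bash
python3 -m handwheel '[{"tx":-16,"ty":3,"tz":0,"roll":0},{"tx":0,"ty":-10,"tz":0,"roll":0},{"tx":0,"ty":-6,"tz":0,"roll":0},{"tx":0,"ty":0,"tz":0,"roll":0},{"tx":6,"ty":0,"tz":0,"roll":0},{"tx":4,"ty":0,"tz":0,"roll":0}]' 0;python3 - <<'E'
from h import *
sh()
for n in("top","scene"):
    im,d=optics.get_image(n);W=world(n,im,d);a=-.176; R=np.array([[np.cos(a),np.sin(a)],[-np.sin(a),np.cos(a)]])
    Q=(W[...,:2]-[.6641,-.0356])@R.T*1000
    k=(d>0)&(W[...,2]>.046)&(W[...,2]<.057)&(abs(Q[...,0]+105)<40)&(abs(Q[...,1]+85)<40)&(im.max(-1)<80)
    print(n,k.sum(),np.median(Q[k],0) if k.any() else None)
    cv2.imwrite(f"pics/{n}4.png",cv2.resize(im[150:350,170:370,::-1],None,fx=3,fy=3,interpolation=2))
E
```

```text
t: 30.28
tool_pos: [0.5305, -0.0845, 0.0263]
tool_rot: [-3.129, 0.277, -0.002]
contact_force: [0.2, -0.2, 0.3]
opening: 0.0002
grip_force: 0.0
shoe tcp [-123.   -71.5] z 26.3 F [ 0.3 -0.2] 0.3 yaw -0.1768 t 30.2833
top 0 None
scene 8 [-97.99720766 -76.47982165]
```

View pics/scene4.png

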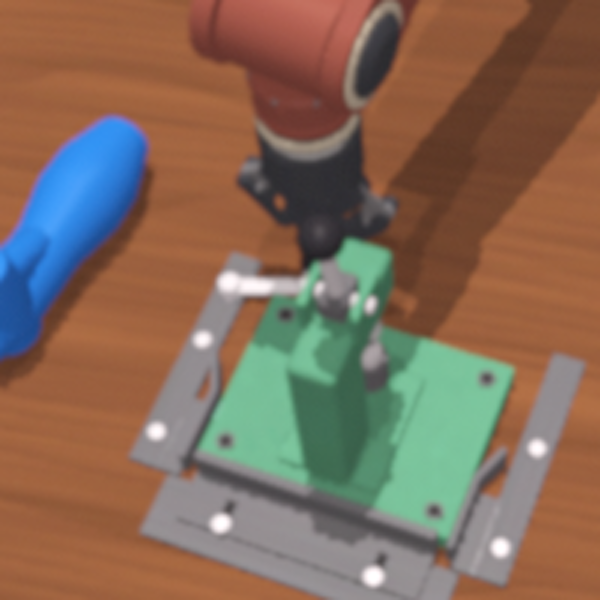

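The clip bar, at crop (230,283)-(300,285), is nearly on the base edge, and the finger is now behind the post. I'll push +x gently.

```bash
for i in 1 2 3 4; do python3 -m handwheel '[{"tx":2,"ty":0,"tz":0,"roll":0},{"tx":1.5,"ty":0,"tz":0,"roll":0}]' 0 >/dev/null;python3 -c "from h import *;sh()";done
```

```text
shoe tcp [-120.4  -72. ] z 25.9 F [-0.1 -0.3] -0.3 yaw -0.1775 t 30.55
shoe tcp [-118.1  -71.5] z 25.5 F [-5.6  3.2] 3.0 yaw -0.1775 t 30.7167
shoe tcp [-115.1  -71.1] z 25.2 F [-5.8  3.4] 1.7 yaw -0.1774 t 30.8833
shoe tcp [-111.9  -70.9] z 24.8 F [-5.3  4.9] 1.2 yaw -0.1773 t 31.05
```

```bash
for i in 1 2 3 4 5; do python3 -m handwheel '[{"tx":1,"ty":0.3,"tz":0,"roll":0},{"tx":1,"ty":0,"tz":0,"roll":0}]' 0 >/dev/null;python3 -c "from h import *;sh()";done
```

```text
shoe tcp [-111.1  -70.8] z 24.6 F [-10.5   5.1] 4.7 yaw -0.1771 t 31.2167
shoe tcp [-110.6  -70.7] z 24.5 F [-16.5   6.5] 9.7 yaw -0.177 t 31.3833
shoe tcp [-110.2  -70.6] z 24.4 F [-22.7   7.3] 15.5 yaw -0.1768 t 31.55
shoe tcp [-109.9  -70.5] z 24.3 F [-29.1   7.7] 20.7 yaw -0.1766 t 31.7167
shoe tcp [-109.7  -70.8] z 23.8 F [-33.3   6.6] 23.2 yaw -0.1762 t 31.8833
```

```bash
python3 -m handwheel '[{"tx":-2,"ty":0,"tz":0,"roll":0},{"tx":-2,"ty":0,"tz":0,"roll":0},{"tx":-3,"ty":0,"tz":0,"roll":0},{"tx":-3,"ty":0,"tz":0,"roll":0},{"tx":-6,"ty":0,"tz":0,"roll":0},{"tx":-20,"ty":0,"tz":0,"roll":0},{"tx":-30,"ty":0,"tz":0,"roll":0},{"tx":-10,"ty":0,"tz":-40,"roll":0},{"tx":0,"ty":0,"tz":-40,"roll":0},{"tx":-40,"ty":0,"tz":0,"roll":0},{"tx":0,"ty":0,"tz":0,"roll":0},{"tx":0,"ty":0,"tz":0,"roll":0}]' 0;python3 - <<'E'
from h import *
sh()
im,d=optics.get_image("top");cv2.imwrite("pics/top5.png",cv2.resize(im[165:365,280:480,::-1],None,fx=3,fy=3,interpolation=2))
W=world("top",im,d);hsv=cv2.cvtColor(im,cv2.COLOR_RGB2HSV);a=-.176; R=np.array([[np.cos(a),np.sin(a)],[-np.sin(a),np.cos(a)]])
g=(d>0)&(hsv[...,0]>50)&(hsv[...,0]<95)&(hsv[...,1]>60)&(W[...,2]>.012)&(W[...,2]<.032)&(abs(W[...,0]-.6)<.25)&(abs(W[...,1])<.25)
c,s,an,B=rect(W[g]); print(s,an,((B-[664.1,-35.6])@R.T).round(1).tolist())
E
```

```text
t: 32.88
tool_pos: [0.4379, -0.07, 0.1069]
tool_rot: [3.128, -0.279, 0.006]
contact_force: [0.3, -0.6, -0.7]
opening: 0.0005
grip_force: 0.0
shoe tcp [-216.6  -73.4] z 106.9 F [ 0.4 -0.5] -0.7 yaw -0.1777 t 32.8833
(200.11004638671875, 150.68467712402344) 80.03209686279297 [[-82.6, -97.8], [68.1, -97.5], [67.7, 102.6], [-83.0, 102.3]]
```

View pics/top5.png

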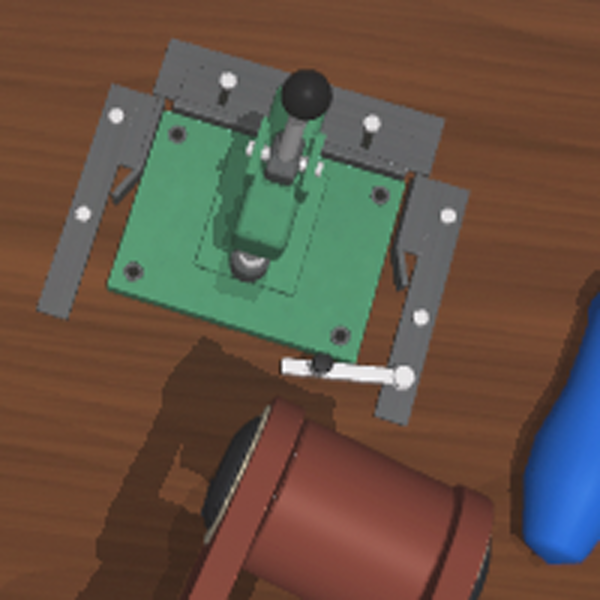

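The clip bar, at crop (283,366)-(403,377), bears on the near right corner of the base. The press is square to about 0.002 rad and against the bar, so I'll hand the job in.

```bash
python3 -c "from station import ctrl;print(ctrl.finish_job())"
```

```text
the job is handed in; nothing more can be done
None
```

The job is handed in at about 33 s, with no verdict returned: the press is home and square against the stop bar (about 18 N at the last push), the clip bears on its near right corner, the lever looks up in the last picture, and the highest push I read on the press was about 20 N.

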